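Bring up the purple sector of the tube carousel and load the tube

ROBOT

A 6-joint arm with a two-finger parallel gripper is mounted at the origin on the work surface. World frame = base frame: x ahead of the robot, y to its left, z up, the work surface at z = 0. Lengths are in m, angles in rad, forces in N, time in s.
With the tool pointing down it reaches from about 0.35 to 0.8 m from the base axis. Payload 7.3 kg.
Tool frame: the origin (TCP) lies between the finger pads; the fingertips stand 25 mm ahead of it and the grasp point (between the pads) lies 6 mm ahead of it (r.tip_extent is the distance from the TCP to the fingertips, in m); z points along the fingers, y is the direction in which the jaws open and shut (so a half turn about z gives the same grasp; the last joint's range is limited). The gripper opens to 85 mm and grips with 20 to 120 N. Pads are 22 mm wide; open, the fingers measure 114 mm over their backs; the gripper's body (76 mm by 85 mm) begins 54 mm behind the grasp point. The pads swing forward as they close: fully open they stand 13 mm farther back than shut.
Start: joints at [-1.279, 0.342, 1.524, -0, 1.275, -0.146], TCP at [0.223, -0.475, 0.256] pointing down, gripper open.
Joint ranges: [-2.53, 2.53], [-0.77, 2.02], [0.04, 2.7], [-1, 4.14], [0.28, 2.66], [-3.11, 3.11]. Speed limits (rad/s): [2.57, 2.57, 3.14, 3.14, 3.14, 3.14].

INTERFACE

Orientations are given as a unit quaternion [x, y, z, w].
In Python, from workcell import r, command_gripper, optics gives the robot as it stands. The module is installed in compiled form; this text tells all that it offers. Calls block until the motion is done:
- r.reach(position, orientation): joint-space move of the TCP to a pose.
- r.move_straight(position, orientation=None, speed=0.15, max_force=None): straight line of the TCP; orientation=None keeps the orientation; speed is the mean speed in m/s. With max_force (N) it stops when the force on the tool has changed by that much, and returns True; else False.
- r.movej(angles): joint-space move.
- command_gripper(opening, force=None): finger opening in m; force is the grip in N (None keeps the last); returns when the fingers have stopped.
- r.hold(seconds).
- r.solve_ik(position, orientation): joint angles nearest the present ones, or None.
- r.read_state(): the state.
- optics.get_image(name): name is "scene" or "top" or "wrist"; returns (picture, depth): 384x512x3 uint8, red, green, blue; 384x512 float32, m along the optical axis (not along the pixel's ray), 0 where there is no reading.
- optics.camera_model(name): a dict with "K" (3x3 intrinsics, pixels), "R" (3x3) and "t" (3): a world point X has camera coordinates R X + t; the wrist camera has in their place "tool_from_camera" (4x4, takes a point from camera to tool coordinates, whose origin is the TCP and whose axes are the flange's). Camera axes: x right, y down, z forward; pixel columns grow to the right and rows downward; lengths in m; the calibration is good to about 2 mm. A picture is of the moment at which its call begins: read the wrist's pose just before it. camera_model takes no time and is no camera call.
A pose or a line that the arm cannot do raises r.PlanningError and nothing moves.
- r.finish_job(): hands the job in, once; it reports no verdict.
The state is a dict: "time_s": time; "joint_positions": joint angles; "dq": joint speeds; "tau": joint torques, N m; "eef_pos": TCP position; "eef_rot": TCP orientation; "contact_force": force on the tool from outside, world axes, zero at the start; "torque": the same for the moment, N m; "grip_width": finger opening in m.
Only numpy, scipy, OpenCV 4.12 (cv2) and the standard library are available. Lean on these libraries where they do the work, as an engineer would, in place of code of your own. Each camera call takes 0.05 s, during which the arm holds its last target.

TASK

Turn the sprung wheel of the tube carousel, by bearing on its rubber top and dragging it round, until the window in the cover shows nothing but the purple sector. Then take the purple-capped tube from the steel rack and lower it through the window into the purple pocket until it stands upright and fully home, and let go with the window still showing only purple. The carousel is delicate, so never bear on it with more than 15 N, neither with the fingers nor through the tube, and leave the other tubes, the red-lidded jar and the pen where they are.

Things in the scene. Friction and masses are not known exactly. Their poses are not given: they have to be found in the camera images.
- carousel: White carousel, 240 x 240 mm, fixed. Origin: centre of its underside; the wheel turns about its z axis. The -x half is open: there the wheel's top is bare, walls lower (55 mm). Over the +x half, from x = 10 mm, lies a grey cover, z from 84 to 88 mm. The wheel is a drum 200 mm across on a vertical spring: it yields down 0.33 mm per newton for 10 mm or more, and stays where turned.
- axis (a point): Point on the wheel's axis, 88 mm above the carousel's underside, level with the cover's top. The wheel's flat top lies 10 to 26 mm below it: the height differs each time and is not reported, so find it by touch. Out to radius 66 mm the top is plain rubber with nothing to grip. Turning takes 0.06 N m (1.3 N at radius 48 mm): a fingertip bearing with 5 to 8 N drags it with some slip; lighter, it slips.
- window (a point): Centre of the window in the cover, level with the cover's top, at x = 84 mm, y = 0, z = 88 mm in the carousel's frame. The window is a through hole 40 mm (carousel's x) by 54 mm (y) with a flat black frame 1.5 mm high. x axis: away from the wheel's axis.
- wheel (a joint): Wheel angle about the carousel's z, rad, anticlockwise from above. At 0 and 6.283 purple is centred in the window; purple alone shows within 0.12 of these. Stops at -0.5, 6.78. Six 60 degree sectors (radius 68 to 100 mm), anticlockwise: purple, yellow, blue, red, green, white; mid-sector at radius 84 mm a 16 mm square pocket, 45 mm deep. Purple's is at this angle from the carousel's x.
- tube_purple: The tube to load: purple cap. 106 mm tall; body 13 mm in diameter, dark red with a white label, foot tapered to 10 mm over the last 3 mm; cap 17 mm in diameter, 80 to 106 mm above the foot. About 20 g. Origin: centre of its underside; z along it to the cap. Starts upright in one of the rack's four places.
- rack: Fixed bright steel tube rack, 134 x 134 mm, 62 mm high, origin centre of its underside. Tubes stand in its four real holes (16 mm, at x and y = +-33 mm), on a floor 4 mm above its underside; the other dark spots are only marks. The caps stand above the rack, from 84 to 110 mm.
- tube_yellow: Yellow-capped blood tube, the same size and shape as the purple one, upright in the rack at the start. Not needed. Origin: centre of its underside; z along it to the cap.
- tube_amber: Second yellow-capped blood tube, with pale contents, the same size and shape as the purple one, upright in the rack at the start. Not needed. Origin: centre of its underside; z along it to the cap.
- tube_blue: Light-blue-capped blood tube, the same size and shape as the purple one, upright in the rack at the start. Not needed. Origin: centre of its underside; z along it to the cap.
- jar: Small clear specimen jar with a red lid, 56 mm across, 60 mm tall, beyond the rack. Not needed. Origin: centre of its underside.
- pen: Blue pen, 140 mm long, 10 mm thick, lying on the table. Not needed. Origin: under its middle.
Mind the look-alikes: they are no part of the job. What is shaped like the tube_purple but green or pink is not meant.

How it is judged:
On the way, in this order (a step that is already met when the one before it is completed fails the run):
1. the wheel stands still with only the purple sector in the window, before the tube is loaded ((value of joint wheel between -0.11 and 0.11 rad or value of joint wheel between 6.1732 and 6.3932 rad) and velocity of joint wheel between -0.05 and 0.05 rad/s), for 0.2 s.
2. the purple-capped tube stands in the purple pocket, fully home ((value of joint wheel between -0.11 and 0.11 rad or value of joint wheel between 6.1732 and 6.3932 rad) and x of tube_purple in the frame of carousel between 0.074 and 0.094 m and y of tube_purple in the frame of carousel between -0.016 and 0.016 m and z of tube_purple in the frame of carousel below 0.039 m and angle between tube_purple's own z axis and vertical below 0.12 rad), for 0.2 s.
At the end, for the whole second after the job is handed in: Wheel at rest within 0.11 rad of purple centred in the window; purple tube released, at rest in the purple pocket: underside under 39 mm above the carousel's underside, within 10 mm (carousel x) and 16 mm (y) of the window's centre, leaning under 0.12 rad (all of step 2 and velocity of joint wheel between -0.05 and 0.05 rad/s and linear speed of tube_purple below 0.02 m/s and contact force between the fingers and tube_purple below 0.1 N); the robot touches nothing.
It fails at once if the fingers bear on the carousel or its wheel with more than 15 N (contact force between the fingers and carousel above 15 N).
It fails at once if the purple tube is pressed on the carousel or its wheel with more than 15 N (contact force between tube_purple and carousel above 15 N).
It fails at once if another tube is moved more than 20 mm or tipped (distance of any of tube_yellow, tube_amber, tube_blue from where it was at the start of the episode above 0.02 m or angle between any of tube_yellow, tube_amber, tube_blue's own z axis and vertical above 0.4 rad).
It fails at once if the jar or the pen is moved more than 30 mm (distance of any of jar, pen from where it was at the start of the episode above 0.03 m).
It also fails if it takes over 64 s, if anything falls off the work surface, if the arm or the gripper's body presses on something with over 40 N, if the wrist force passes 120 N, or if a joint passes its speed limit or range.

## Working session

There is one attempt and no reset: what is moved stays moved. The work goes in short steps, each a Python script; the robot and the scene stay as the last script left them, time stands still between calls to the robot, and variables do not carry over. Pictures are saved under pics/ and viewed, and the job is handed in when it is done.

```bash
mkdir -p pics
python3 - <<'E'
from workcell import r, command_gripper, optics
import cv2,numpy as np
s=r.read_state(); print(s['time_s'],s['eef_pos'],s['eef_rot'],s['grip_width'],s['contact_force'],r.tip_extent)
for n in ['scene','top','wrist']:
    im,d=optics.get_image(n); cv2.imwrite(f'pics/{n}0.png',im[:,:,::-1]); np.save(f'pics/{n}0.npy',d)
    m=optics.camera_model(n); print(n,{k:np.round(v,4).tolist() for k,v in m.items()})
E
```

```text
0.0 [ 0.22247219 -0.47513058  0.25564261] [ 9.76137293e-01  2.17152910e-01 -5.28633776e-05 -7.71527270e-04] 0.08539466763426241 [-0.34453976 -0.18515084 -0.30292531] 0.025
scene {'K': [[386.0031, 0.0, 257.9204], [0.0, 386.0031, 190.6573], [0.0, 0.0, 1.0]], 'R': [[-0.083, 0.9964, -0.0156], [0.5649, 0.0341, -0.8244], [-0.821, -0.0773, -0.5657]], 't': [-0.0063, -0.2379, 1.3015]}
top {'K': [[468.3726, 0.0, 265.4201], [0.0, 468.3726, 188.8008], [0.0, 0.0, 1.0]], 'R': [[-0.0261, -0.9995, -0.0176], [-0.9939, 0.0278, -0.1063], [0.1067, 0.0147, -0.9942]], 't': [0.0694, 0.5373, 1.1159]}
wrist {'K': [[278.4281, 0.0, 259.0855], [0.0, 278.4281, 190.6356], [0.0, 0.0, 1.0]], 'tool_from_camera': [[-0.0003, -0.9443, -0.3292, 0.0837], [1.0, -0.0004, 0.0001, -0.0002], [-0.0002, -0.3292, 0.9443, -0.1175], [0.0, 0.0, 0.0, 1.0]]}
```

View pics/top0.png

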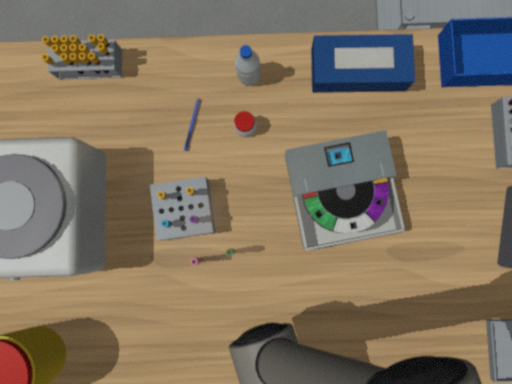

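View pics/scene0.png

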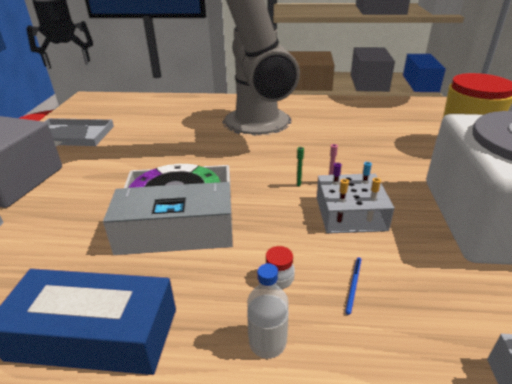

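View pics/wrist0.png

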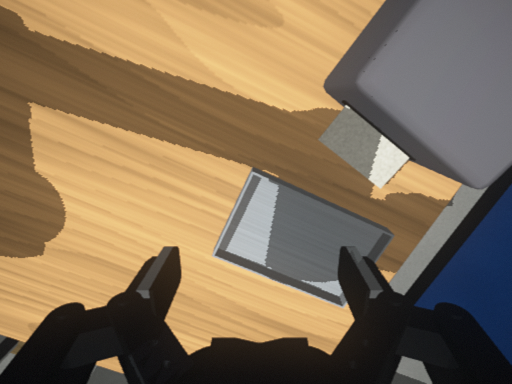

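The top view shows the carousel near (345,190), with blue in the window at (340,154) and purple at lower right (378,203). The rack is at (183,208), with its purple cap near (195,219). The pink and green decoys are at (195,261) and (231,251).

Run:
```python
import cv2
im=cv2.imread('pics/top0.png')
cv2.imwrite('pics/c1.png',cv2.resize(im[125:255,280:410],None,fx=4.6,fy=4.6,interpolation=cv2.INTER_CUBIC))
cv2.imwrite('pics/c2.png',cv2.resize(im[165:275,140:250],None,fx=5,fy=5,interpolation=cv2.INTER_CUBIC))
```

```text
(no output)
```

View pics/c1.png

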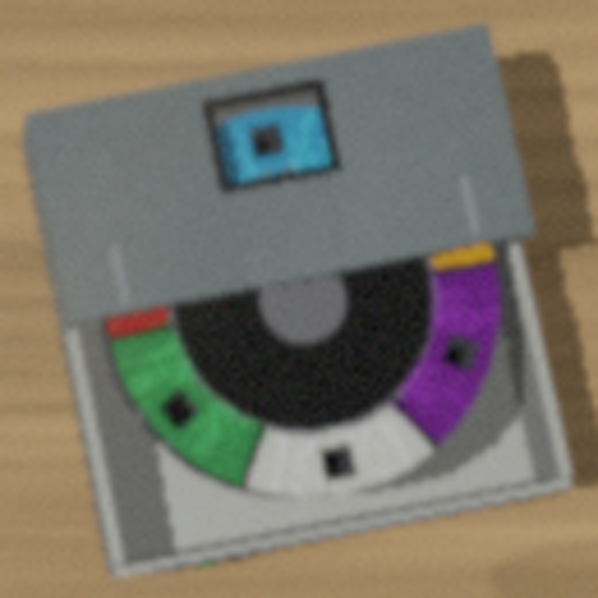

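View pics/c2.png

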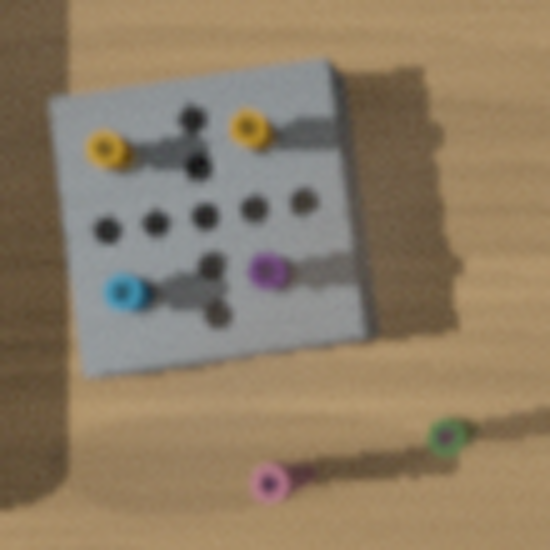

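```bash
cat > h.py <<'E'
import numpy as np, cv2
from scipy.spatial.transform import Rotation as Ro
from workcell import r, command_gripper, optics
def ray(name,uv,z,pose=None):
    m=optics.camera_model(name); K=np.array(m['K'])
    d=np.linalg.inv(K)@np.array([uv[0],uv[1],1.])
    if name=='wrist':
        T=np.array(m['tool_from_camera']); p,q=pose; W=Ro.from_quat(q).as_matrix()
        o=W@T[:3,3]+p; d=W@T[:3,:3]@d
    else:
        R=np.array(m['R']);t=np.array(m['t']); o=-R.T@t; d=R.T@d
    return o+d*(z-o[2])/d[2]
def proj(name,X,pose=None):
    m=optics.camera_model(name); K=np.array(m['K'])
    if name=='wrist':
        T=np.array(m['tool_from_camera']); p,q=pose; W=Ro.from_quat(q).as_matrix()
        c=T[:3,:3].T@(W.T@(np.array(X)-p)-T[:3,3])
    else: c=np.array(m['R'])@X+m['t']
    u=K@c; return u[:2]/u[2]
def fit(loc,w):
    loc=np.array(loc);w=np.array(w)[:,:2]; lc=loc.mean(0);wc=w.mean(0)
    a=loc-lc;b=w-wc
    th=np.arctan2((a[:,0]*b[:,1]-a[:,1]*b[:,0]).sum(),(a*b).sum())
    R=np.array([[np.cos(th),-np.sin(th)],[np.sin(th),np.cos(th)]])
    t=wc-R@lc; return t,th,np.linalg.norm(loc@R.T+t-w,axis=1)
def down(yaw): # tool z down, tool x at yaw
    return (Ro.from_euler('z',yaw)*Ro.from_euler('x',np.pi)).as_quat()
def snap(n,name):
    s=r.read_state(); im,d=optics.get_image(n); cv2.imwrite(f'pics/{name}.png',im[:,:,::-1]); np.save(f'pics/{name}.npy',d)
    np.savez(f'pics/{name}_pose.npz',p=s['eef_pos'],q=s['eef_rot']); return s
def load(name):
    z=np.load(f'pics/{name}_pose.npz'); return z['p'],z['q']
E
python3 - <<'E'
from h import *
c=[(28,113),(488,25),(533,235),(62,325)]
w=[ray('top',(280+u/4.6,125+v/4.6),.088) for u,v in c]
print(fit([(.12,.12),(.12,-.12),(.01,-.12),(.01,.12)],w))
# rack: caps tops z .110
c=[(107,149),(250,130),(269,271),(124,292)]
w=[ray('top',(140+u/5,165+v/5),.110) for u,v in c]; print(np.round(w,4))
print(fit([(.033,.033),(.033,-.033),(-.033,-.033),(-.033,.033)],w))
print(Ro.from_quat(r.read_state()['eef_rot']).as_matrix().round(3))
c=[(270,483),(447,435)]
print([ray('top',(140+u/5,165+v/5),.1) for u,v in c])
# depth of wheel
d=np.load('pics/top0.npy')
for u,v in [(350,165),(330,215),(340,205)]: print(d[v,u])
m=optics.camera_model('top')
K=np.array(m['K']);R=np.array(m['R']);t=np.array(m['t'])
for u,v in [(320,180),(350,165),(330,204),(340,210),(365,190),(346,192)]:
    p=np.linalg.inv(K)@[u,v,1]*np.median(d[v-1:v+2,u-1:u+2]); print(u,v,R.T@(p-t))
E
```

```text
(array([ 0.52439577, -0.13212088]), np.float64(0.15822209837963921), array([0.00203971, 0.00025425, 0.00078693, 0.00165225]))
[[0.5232 0.2909 0.11  ]
 [0.5301 0.2255 0.11  ]
 [0.4657 0.2175 0.11  ]
 [0.458  0.2833 0.11  ]]
(array([0.49425571, 0.25429826]), np.float64(0.11530466641656452), array([3.04262669e-05, 7.66483236e-04, 5.17644188e-04, 3.21050396e-04]))
[[ 0.906  0.424 -0.   ]
 [ 0.424 -0.906  0.001]
 [ 0.    -0.001 -1.   ]]
[array([0.37038688, 0.21964659, 0.1       ]), array([0.38985416, 0.13910509, 0.1       ])]
1.0871222
1.0888087
1.0913599
320 180 [ 0.5496474  -0.07304694  0.08803837]
350 165 [ 0.5828726  -0.14405786  0.08744107]
330 204 [ 0.49408078 -0.09527609  0.07677902]
340 210 [ 0.47940758 -0.11773386  0.07791819]
365 190 [ 0.52451269 -0.17796407  0.07730215]
346 192 [ 0.52117604 -0.13377519  0.07609253]
```

Run:
```python
from h import *
C=np.array([.5244,-.1321]); th=.158
p=ray('top',(280+460/4.6,125+354/4.6),.077)[:2]-C
a=np.arctan2(p[1],p[0])-th; print('purple ang',a,a+2*np.pi,np.hypot(*p))
yaw=1.32
t=C+.03*np.array([np.cos(th),np.sin(th)])-.07*np.array([np.cos(yaw),np.sin(yaw)])
r.reach([*t,.25],down(yaw)); command_gripper(0.0,30)
s=snap('wrist','w1'); print(s['time_s'],s['eef_pos'],s['contact_force'],s['grip_width'],s['joint_positions'])
```

```text
purple ang -2.0766510679854076 4.206534239194179 0.08435984086624262
2.4667 [ 0.53666127 -0.19514994  0.25000796] [-0.22645206  0.12505499  1.01781616] 0.00022454489061873279 [-4.82958935e-01  4.31458638e-01  1.40406849e+00 -1.14403216e-05
  1.30603661e+00 -2.32232553e-01]
```

View pics/w1.png

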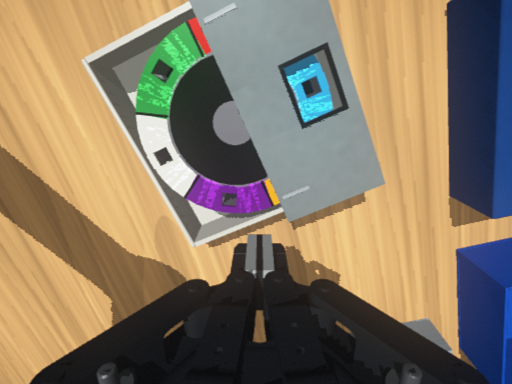

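Run:
```python
import cv2
im=cv2.imread('pics/w1.png')
cv2.imwrite('pics/c3.png',cv2.resize(im[30:140,260:370],None,fx=5,fy=5,interpolation=cv2.INTER_CUBIC))
cv2.imwrite('pics/c4.png',cv2.resize(im[150:240,160:400],None,fx=3.3,fy=3.3,interpolation=cv2.INTER_CUBIC))
```

```text
(no output)
```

View pics/c3.png

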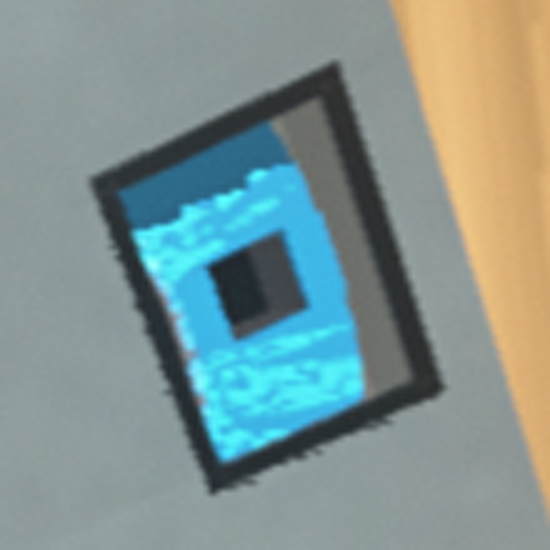

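View pics/c4.png

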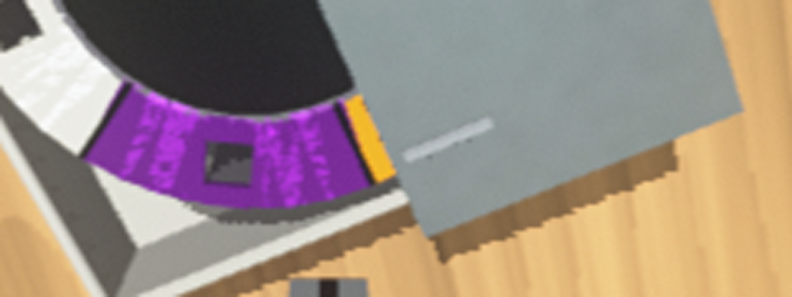

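Run:
```python
from h import *
P=load('w1')
W=lambda uv,z: ray('wrist',uv,z,P)
crn=[(338,65),(441,388),(213,490),(93,180)]
fc=np.array([W((260+u/5,30+v/5),.0895) for u,v in crn]); print(fc.round(4),np.linalg.norm(np.diff(fc[[0,1,2,3,0]],axis=0),axis=1)); 
win=fc.mean(0)
cc=[W((290.9,221.5),.088),W((384.8,182.7),.088)]
C,th,res=fit([(.084,0),(.01,-.12),(.12,-.12)],[win,*cc]); print(C,th,res)
e=(fc[0]-fc[1]+fc[3]-fc[2]); print('frame yaw',np.arctan2(-e[0],e[1]))
def loc(p): d=p[:2]-C; c,s=np.cos(th),np.sin(th); return np.array([c*d[0]+s*d[1],-s*d[0]+c*d[1]])
for n,uv in dict(blue=(311.8,87.2),purple=(229.1,199.4),white=(164,156),green=(162,71),hub=(231,124)).items():
    for z in (.075,):
        l=loc(W(uv,z)); print(n,l.round(4),np.hypot(*l),np.degrees(np.arctan2(l[1],l[0])))
d=np.load('pics/w1.npy'); m=optics.camera_model('wrist');K=np.array(m['K']);T=np.array(m['tool_from_camera']);M=Ro.from_quat(P[1]).as_matrix()
for n,(u,v) in dict(cover=(250,50),rub=(195,110),rub2=(220,160),pur=(210,190),bl=(315,100)).items():
    c=np.linalg.inv(K)@[u,v,1]*np.median(d[v-2:v+3,u-2:u+3]); X=M@(T[:3,:3]@c+T[:3,3])+P[0]; print(n,X.round(4))
```

```text
[[ 0.6263 -0.0871  0.0895]
 [ 0.636  -0.1467  0.0895]
 [ 0.5899 -0.1547  0.0895]
 [ 0.5797 -0.0946  0.0895]] [0.06036337 0.04679582 0.06096253 0.0471958 ]
[ 0.52501456 -0.13517733] 0.177260017210576 [0.00050635 0.00138088 0.00166297]
frame yaw 0.16489120278502306
blue [ 0.0845 -0.0001] 0.0845394300694464 -0.07944993890799519
purple [-0.0425 -0.0722] 0.08378101721918381 -120.4965604262163
white [-0.0835  0.001 ] 0.08349804020557593 179.32500475539194
green [-0.042   0.0738] 0.08496378671392985 119.65865313995693
hub [-0.0036  0.0012] 0.0038287714441679545 161.8352640995514
cover [ 0.5578 -0.0752  0.0879]
rub [ 0.4903 -0.1123  0.0771]
rub2 [ 0.4996 -0.1676  0.0767]
pur [ 0.4789 -0.1973  0.0765]
bl [ 0.6089 -0.1329  0.076 ]
```

```bash
cat >> h.py <<'E'
C=np.array([.525,-.1345]); TH=.168; RAD=.048
def tgt(deg,z):
    f=TH+np.radians(deg); return [C[0]+RAD*np.cos(f),C[1]+RAD*np.sin(f),z], down(f-np.pi/2)
E
python3 - <<'E'
from h import *
p,q=tgt(106,.125); r.reach(p,q); r.hold(.3)
f0=r.read_state()['contact_force']; print(f0)
p[2]=.085; hit=r.move_straight(p,q,speed=.03,max_force=2.0)
s=r.read_state(); print(hit,s['time_s'],s['eef_pos'],np.array(s['contact_force'])-f0)
if not hit: raise SystemExit
r.hold(.3); s=r.read_state(); print(s['eef_pos'],np.array(s['contact_force'])-f0,s['joint_positions'][5])
E
```

```text
[ 0.47706248 -0.05725589 -0.68030961]
True 4.6167 [ 0.50391231 -0.09097408  0.10019262] [0.27771475 0.50632123 4.66046574]
[ 0.50398525 -0.09108317  0.10071013] [-0.41887489  0.61726416  2.4412746 ] 0.7949009168646598
```

Run:
```python
from h import *
f0=np.array([.477,-.057,-.68])
p,q=tgt(106,.0992); r.move_straight(p,q,speed=.02)
s=r.read_state(); print(s['eef_pos'],np.array(s['contact_force'])-f0)
z=.0992
for a in range(116,237,10):
    p,q=tgt(a,z); r.move_straight(p,q,speed=.05)
    s=r.read_state(); f=np.array(s['contact_force'])-f0; print(a,s['time_s'],s['eef_pos'][2].round(4),f.round(2),np.array(s['torque']).round(2))
    z+=np.clip((f[2]-6.5)*.00033*.5,-.0004,.0005)
p[2]=.125; r.move_straight(p,q,speed=.08)
snap('top','t2'); s=r.read_state(); print(s['time_s'],s['contact_force'])
im=cv2.imread('pics/t2.png'); cv2.imwrite('pics/c5.png',cv2.resize(im[125:255,280:410],None,fx=4.6,fy=4.6,interpolation=cv2.INTER_CUBIC))
```

```text
[ 0.50411812 -0.09096605  0.09935556] [-1.29064367  2.56919178  6.58236735]
116 5.4917 0.0995 [-1.43  0.07  5.11] [-0.02  0.09 -0.02]
126 5.8167 0.0992 [-0.92 -0.32  6.33] [-0.07  0.04  0.07]
136 6.1417 0.0992 [-0.81 -0.11  5.62] [-0.09 -0.06  0.02]
146 6.4667 0.0991 [-0.81 -0.42  6.61] [-0.09 -0.05  0.  ]
156 6.7917 0.0991 [ 0.06 -0.38  6.  ] [-0.08 -0.11  0.08]
166 7.1167 0.0991 [-0.34 -0.64  6.39] [-0.08 -0.16  0.01]
176 7.4417 0.099 [-0.1  -0.55  6.15] [-0.05 -0.17 -0.02]
186 7.7667 0.0989 [ 0.12 -0.11  7.37] [ 0.01 -0.14  0.07]
196 8.0917 0.0991 [-0.09 -0.55  6.52] [-0.09 -0.24 -0.04]
206 8.4167 0.0991 [0.09 0.5  6.08] [ 0.01 -0.19 -0.  ]
216 8.7417 0.099 [0.86 0.01 6.51] [-0.01 -0.2   0.03]
226 9.0667 0.099 [0.2 0.1 7. ] [ 0.02 -0.12  0.02]
236 9.3917 0.099 [0.05 0.18 6.91] [ 0.01 -0.13  0.02]
9.9167 [-0.55005015 -0.01545773  0.24518416]
```

View pics/c5.png

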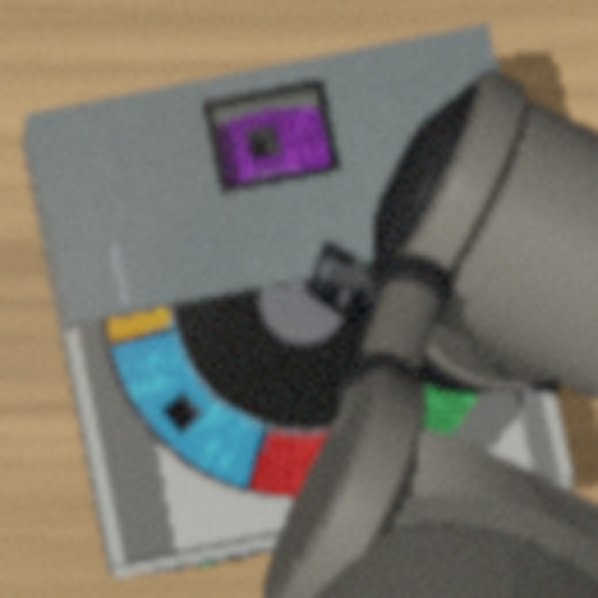

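The drag put purple in the window: the pocket is at crop (264,143), against (267,140) for the blue one before. Next I'll take a close wrist view of the pocket, then one of the rack.

Run:
```python
from h import *
yaw=1.32
t=np.array([.6075,-.1205])-.075*np.array([np.cos(yaw),np.sin(yaw)])
r.reach([*t,.20],down(yaw)); r.hold(.2); s=snap('wrist','w3'); print(s['time_s'])
im=cv2.imread('pics/w3.png'); u,v=proj('wrist',[.6075,-.1205,.08],load('w3')).astype(int);u=max(u,60);v=max(v,60); print(u,v)
cv2.imwrite('pics/c6.png',cv2.resize(im[v-60:v+60,u-60:u+60],None,fx=5,fy=5,interpolation=cv2.INTER_CUBIC))
# rack
y2=Ro.from_rotvec([0,0,0]); yaw=.115+np.pi/4+np.pi/2
t=np.array([.4657,.2175])-.075*np.array([np.cos(yaw),np.sin(yaw)])
command_gripper(.045)
r.reach([*t,.23],down(yaw)); r.hold(.2); s=snap('wrist','w4'); print(s['time_s'],s['joint_positions'],s['contact_force'])
im=cv2.imread('pics/w4.png'); u2,v2=proj('wrist',[.4657,.2175,.11],load('w4')).astype(int);print(u2,v2)
cv2.imwrite('pics/c7.png',cv2.resize(im[v2-60:v2+60,u2-60:u2+60],None,fx=5,fy=5,interpolation=cv2.INTER_CUBIC))
```

```text
11.4083
260 105
13.5417 [ 1.74237916e-01  4.12782863e-01  1.49175984e+00 -9.32873581e-05
  1.23729940e+00 -7.24184521e-01] [0.15882964 0.2114572  0.29818371]
260 106
```

View pics/c6.png

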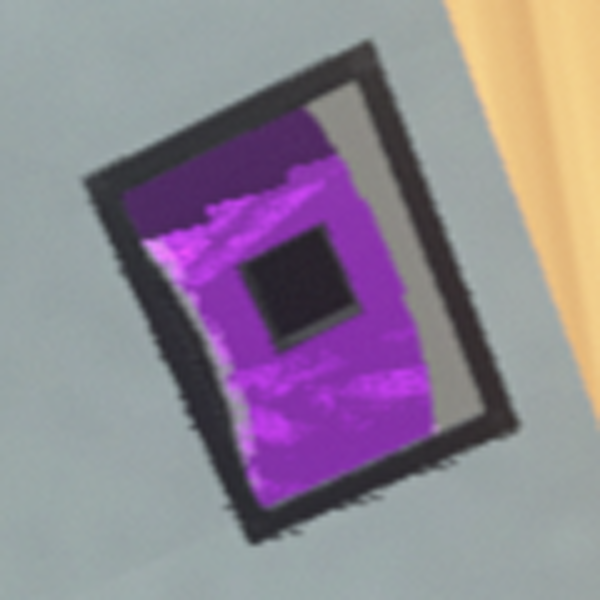

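View pics/c7.png

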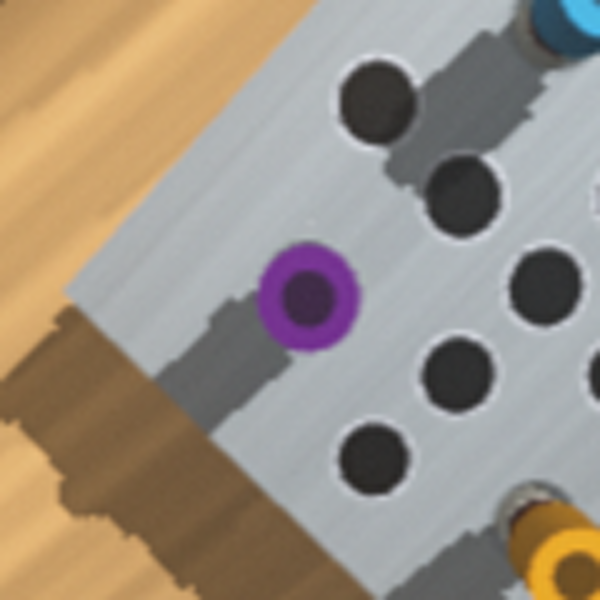

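View pics/w4.png

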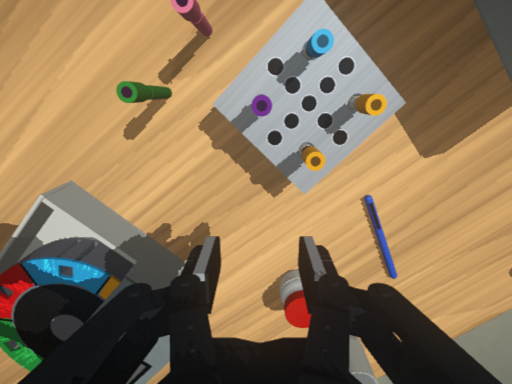

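The pocket centre is at w3 pixel (260.3,102.7) and the purple cap centre at w4 pixel (261.8,105.4). The other caps are clear of the diagonal jaw line.

Run:
```python
from h import *
P3=load('w3');P4=load('w4')
pk=ray('wrist',(260.3,102.7),.0765,P3); cap=ray('wrist',(261.8,105.4),.110,P4)
cr=[(373,40),(518,427),(252,543),(85,180)]
wn=np.mean([ray('wrist',(200+u/5,45+v/5),.0895,P3) for u,v in cr],axis=0)
print('pocket',pk,'win',wn,'rel',pk-wn,'cap',cap)
print('top pocket',ray('top',(280+264/4.6,125+143/4.6),.0765),'top win',ray('top',(280+272/4.6,125+136/4.6),.0895))
rel=(pk-wn)[:2]; th=.168; print(rel@[np.cos(th),np.sin(th)],rel@[-np.sin(th),np.cos(th)])
yaw=.115+3*np.pi/4
x,y=cap[:2]
r.reach([x,y,.16],down(yaw)); 
hit=r.move_straight([x,y,.104],down(yaw),speed=.08,max_force=6); print('hit',hit)
command_gripper(0,25); r.hold(.2); s=r.read_state(); print(s['time_s'],s['eef_pos'],s['grip_width'],s['contact_force'])
```

```text
pocket [ 0.60799658 -0.11692087  0.0765    ] win [ 0.60842243 -0.11939595  0.0895    ] rel [-0.00042585  0.00247508 -0.013     ] cap [0.46561846 0.21849896 0.11      ]
top pocket [ 0.60661444 -0.11727453  0.0765    ] top win [ 0.60782034 -0.11961222  0.0895    ]
-5.9950968525255784e-06 0.0025114448832565845
hit False
15.4917 [0.46596942 0.21861795 0.1045136 ] 0.015906363209378972 [-0.67136441 -0.84311631  5.25977947]
```

Run:
```python
from h import *
s=r.read_state(); p=np.array(s['eef_pos'])
r.move_straight([p[0],p[1],.235],speed=.12)
r.reach([.6077,-.1171,.235],down(1.32))
r.move_straight([.6077,-.1171,.205],speed=.1); r.hold(.3)
s=snap('wrist','w5'); snap('scene','s5'); print(s['time_s'],s['eef_pos'],s['grip_width'],s['contact_force'],s['joint_positions'])
im=cv2.imread('pics/s5.png'); cv2.imwrite('pics/c8.png',cv2.resize(im[60:260,80:280],None,fx=3,fy=3,interpolation=cv2.INTER_CUBIC))
```

```text
18.85 [ 0.60793166 -0.11716108  0.20558733] 0.016042414090401646 [ 0.76189661  0.27581341 -0.50410651] [-3.14093752e-01  5.54177111e-01  1.32422509e+00 -2.12498980e-05
  1.26215166e+00 -6.33835831e-02]
```

View pics/w5.png

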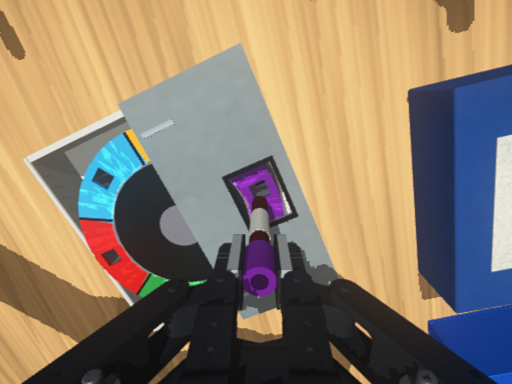

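View pics/c8.png

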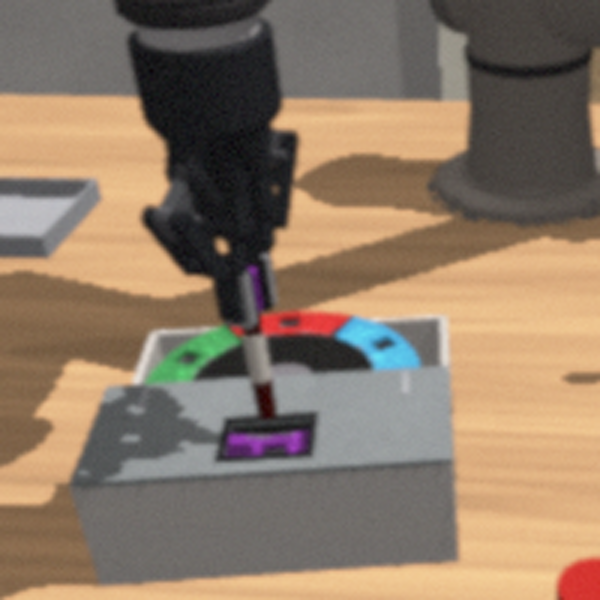

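Run:
```python
from h import *
P=load('w5'); p=P[0]
for h in (0,.04,.08,.106): print(h,proj('wrist',[p[0],p[1],p[2]-.1005+h],P))
pk=[.6077,-.1171]
print('pocket',proj('wrist',[.60799,-.11692,.0765],P))
im=cv2.imread('pics/w5.png')
cv2.imwrite('pics/c9.png',cv2.resize(im[145:305,200:330],None,fx=5,fy=5,interpolation=cv2.INTER_CUBIC)[:800])
im=cv2.imread('pics/c9.png'); cv2.imwrite('pics/c9.png',cv2.resize(im,None,fx=.75,fy=.75))
```

```text
0 [260.30589488 199.95642277]
0.04 [260.58380822 220.48139319]
0.08 [260.99456951 250.81769733]
0.106 [261.38622483 279.74295142]
pocket [260.15337867 188.68272963]
```

View pics/c9.png

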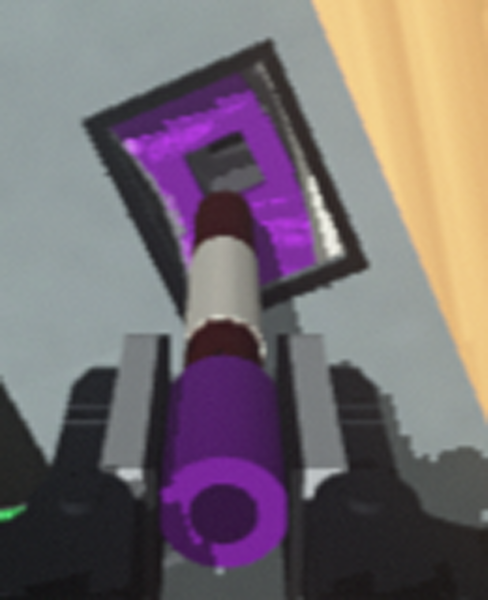

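Run:
```python
from h import *
r.move_straight([.6077,-.1171,.185],speed=.06); r.hold(.2)
f0=np.array(r.read_state()['contact_force'])
hit=r.move_straight([.6077,-.1171,.130],speed=.02,max_force=3)
s=r.read_state(); print(hit,s['time_s'],s['eef_pos'],np.array(s['contact_force'])-f0,s['grip_width'])
```

```text
False 22.5333 [ 0.60783831 -0.11714826  0.13021927] [0.7253814  0.34503686 3.57054143] 0.016285963040787645
```

Run:
```python
from h import *
command_gripper(.045); r.hold(.2)
r.move_straight([.6077,-.1171,.22],speed=.08)
yaw=1.32; t=np.array([.6077,-.1171])-.09*np.array([np.cos(yaw),np.sin(yaw)])
r.move_straight([*t,.22],speed=.15); r.hold(.3)
s=snap('wrist','w6'); snap('scene','s6'); snap('top','t6'); print(s['time_s'],s['eef_pos'],s['contact_force'])
P=load('w6')
for X in ([.6077,-.1171,.1375],[.6077,-.1171,.0765]): print(proj('wrist',X,P),proj('top',X))
im=cv2.imread('pics/w6.png'); cv2.imwrite('pics/c10.png',cv2.resize(im[40:170,195:325],None,fx=4,fy=4,interpolation=cv2.INTER_CUBIC))
im=cv2.imread('pics/s6.png'); cv2.imwrite('pics/c11.png',cv2.resize(im[120:260,80:420],None,fx=2.3,fy=2.3,interpolation=cv2.INTER_CUBIC))
im=cv2.imread('pics/t6.png'); cv2.imwrite('pics/c12.png',cv2.resize(im[120:270,140:420],None,fx=2.8,fy=2.8,interpolation=cv2.INTER_CUBIC))
```

```text
25.45 [ 0.58557643 -0.2035664   0.22006347] [-0.19496819 -0.16102675  1.04077069]
[260.80232973  85.74446813] [340.99651281 150.79129942]
[260.41345013  87.59080148] [337.29746943 155.63436298]
```

View pics/c10.png

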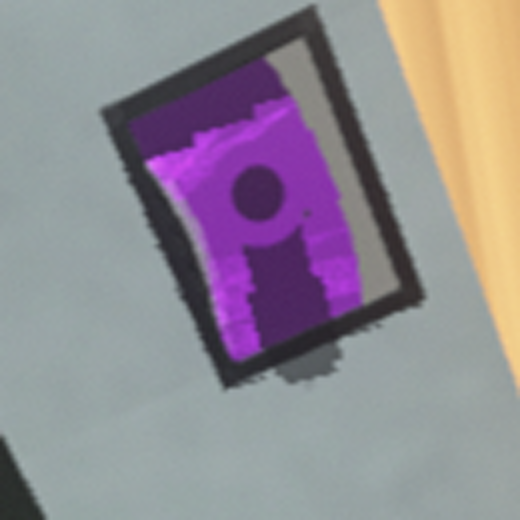

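View pics/c11.png

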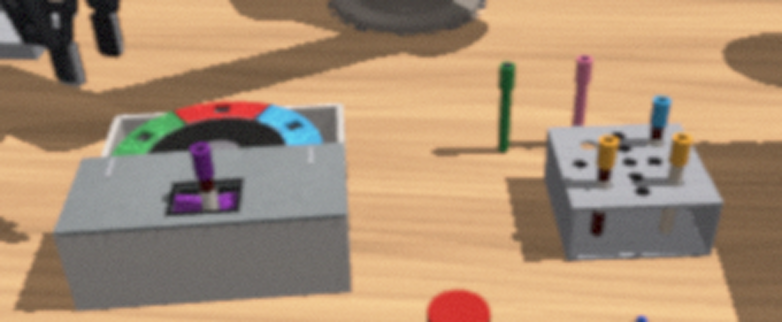

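View pics/c12.png

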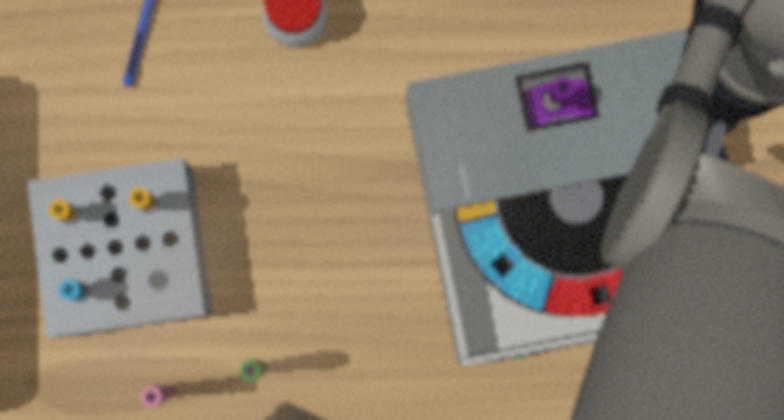

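Run:
```python
from h import *
P=load('w6'); d=np.load('pics/w6.npy'); m=optics.camera_model('wrist');K=np.array(m['K']);T=np.array(m['tool_from_camera']);M=Ro.from_quat(P[1]).as_matrix()
for u,v in [(259,88),(266,93),(252,88),(259,97),(220,100)]:
    X=M@(T[:3,:3]@(np.linalg.inv(K)@[u,v,1]*np.median(d[v-1:v+2,u-1:u+2]))+T[:3,3])+P[0]; print(u,v,X.round(4))
r.finish_job(); print(r.read_state()['time_s'])
```

```text
259 88 [ 0.6062 -0.1182  0.138 ]
266 93 [ 0.61   -0.1224  0.1375]
252 88 [ 0.6016 -0.117   0.1373]
259 97 [ 0.6047 -0.1238  0.1373]
220 100 [ 0.5717 -0.1184  0.0876]
the job is handed in; nothing more can be done
the job is handed in; nothing more can be done
```

The purple tube is standing in the purple pocket, fully home and released, with only purple showing in the window. I handed the job in shortly after the last look at 25.5 s; no verdict is reported.

- **Turning the wheel:** I found the wheel top by touch at about 76.5 mm. One anticlockwise drag of 130°, bearing with 5 to 7.5 N, brought purple into the window. The pocket sits about 2.5 mm off the window's centre, which is roughly 0.03 rad of wheel angle.
- **Loading the tube:** I gripped the purple cap in the rack and lowered the tube through the window. The force on the tool when it bottomed was about 3.6 N. I then opened the fingers and moved the arm clear.
- **Final checks:** The depth image puts the cap's top at about 137.5 mm, so the foot is at about 31.5 mm against the 39 mm limit. The tube looks upright: the cap is about 2 mm from where a straight tube would put it, which is within the pocket's play. The other tubes are still upright in the rack, and the jar and the pen were in place in the final pictures, though I didn't measure them. No check failed.

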